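Knock a stuck saddle blank out of its nest

TASK

The bone saddle blank is stuck flush in the aluminium nest block. Take the C-shaped knockout tool by its wooden grip, bring its rod in under the block and push it slowly up through the hole until the brass collar is felt to rest lightly against the red stop plate, so that the blank stands proud in its nest; then lower the tool, draw it out and stand it upright back in the middle of its cork mat. Do not touch the blank with the fingers, never force anything, and leave the other things on the bench where they are.

Things in the scene. Friction and masses are not known exactly. Their poses are not given: they have to be found in the camera images.
- fixture: Nest block fixed to the bench: aluminium block on two dark legs. Origin: on the bench, under the block's centre and its hole. x = short axis (block x -18..18 mm), y = long axis (y -65..65), z up. Underside z 78, top z 106 mm. Legs at y +-53..65: open underneath along x over the 106 mm between them, so it can be entered from -x (towards the robot) or +x.
- hole (a point): Lower mouth of the 8 x 8 mm square hole in the block's underside, mid-block, 78 mm above the bench; it goes 8 mm up to the floor of the 82 mm long pocket, open at the top. Below the block hangs a fixed red stop plate (x -24..24, y -45..45, 5 mm thick) with an 18 x 18 mm hole round this one. It is reset for each job to a gap of 0 to 10 mm below the block; its height is not measured: feel for it.
- collar: Brass collar on the tool's foot round the rod: 28 mm diameter, 6 mm high. Origin: centre of its top, 16 mm above the foot's underside, 29 mm below the rod's end. The rubber-faced underside of the stop plate, 63 to 73 mm above the bench, stops it. Come up slowly (under 10 mm/s), keep about 5 N on it for a moment; resting there with over 20 N, or over 30 N on block or blank, is too much.
- blank: Bone saddle blank, 80 (y) x 10 (x) x 20 mm high, 30 g, stuck in the pocket, its top flush with the block's. Origin: centre of its underside (86 mm above the bench when stuck). Spring pads clamp it: it takes about 3 to 9 N to slide it up, the same all the way, and it stays at the height where it is left. With the collar on the stop plate it is raised 6 to 16 mm.
- tool: C-shaped knockout tool, 0.4 to 0.6 kg, standing loose on the mat. Origin: under the rod's axis, at the foot's underside; z up; column at -x. Foot x -62..22, y -25..25, z 0..10 mm. On the z axis: brass collar, 28 mm diameter, z 10..16, then the rod. Blue column x -54..-42, y -10..10; blue arm over the rod, z 130..140, x -54..10. Foot and rod pass under the block while the arm passes over it.
- grip (a point): Middle of the tool's wooden grip, straight above the rod and 162 mm above the foot's underside. The grip is 20 x 20 mm square, sides along the tool's x and y, 45 mm tall (z 140..185 of the tool).
- rod_tip (a point): Upper end (flat, its edge bevelled 0.6 mm) of the tool's steel rod, 6 mm in diameter, 45 mm above the underside of its foot and 29 mm above the collar's top.
- mat: Cork mat, 130 x 130 x 3 mm, fixed, where the tool stands. Origin: centre of its underside, on the bench.
- leveling_bar: Bystander: steel fret leveling bar 250 x 25 x 20 mm, origin centre of underside.
- feeler_gauge: Bystander: brass feeler gauge, about 130 mm long, 8 mm high, lying flat.
- crowning_tool: Bystander: aluminium fret crowning tool, about 160 mm long, 18 mm high.
- neck_support: Bystander: rosewood neck support 90 x 140 x 100 mm.
- driver: Bystander: screwdriver lying on the bench.
- glue: Bystander: white glue bottle 100 mm high.
Things that resemble listed ones, but are neither listed nor needed, are in the scene too. Leave any pink look-alike of the blank alone.

How it is judged:
By the outcome, as a careful person would: the job done as asked, in the order asked, and still so for the second after the job is handed in, with the robot touching nothing.
It also fails if it takes over 58 s, if anything falls off the work surface, if the arm or the gripper's body presses on something with over 40 N, if the wrist force passes 120 N, or if a joint passes its speed limit or range.

ROBOT

A 6-joint arm with a two-finger parallel gripper is mounted at the origin on the work surface. World frame = base frame: x ahead of the robot, y to its left, z up, the work surface at z = 0. Lengths are in m, angles in degrees, forces in N, time in s.
With the tool pointing down it reaches from about 0.25 to 0.8 m from the base axis. Payload 8.5 kg.
Tool frame: the origin (TCP) lies at the very end of the fingers, on their centre line; the grasp point (between the pads) lies 19 mm behind it; z points along the fingers, y is the line along which they close (so a half turn about z gives the same grasp; the last joint's range is limited). The gripper opens to 85 mm and grips with 20 to 120 N. Pads are 22 mm wide; open, the fingers measure 114 mm over their backs; the gripper's body (76 mm by 85 mm) begins 54 mm behind the grasp point. The pads swing forward as they close: fully open they stand 13 mm farther back than shut.
Start: joints at [71.047, 13.648, -0.773, 75.585, 0, 90], TCP at [0.171, 0.496, 0.231] pointing down, gripper open.
Joint ranges: [-152.45, 152.45], [-59.26, 108.67], [-65.41, 83.53], [-104.44, 129.93], [-82.83, 76.93], [-180, 180]. Speed limits (degrees/s): [127.2, 127.2, 159.86, 180, 180, 180].

INTERFACE

Orientations are given as [roll, pitch, yaw] about the fixed x, y, z axes, in that order (R = Rz(yaw) Ry(pitch) Rx(roll)).
In Python, from rig import robot, optics gives the robot as it stands. The module is installed in compiled form; this text tells all that it offers.
- The arm moves only by the shell command python3 -m inch 'ROWS' [OPENING] [FORCE]. ROWS is JSON, a list of rows, each a list of 6 numbers: the shift along the tool's x, y, z in m, then the turn, a rotation vector about the tool's x, y, z in rad. A call has 1 to 20 rows; each row shifts and turns the commanded pose from where the row before left it, along the tool's axes as they then stand; what a row does not reach is not made up. A row lasts 1/12 s, in which the tool goes at most 41.7 mm and 7.16 degrees, less where a joint would pass 70% of its speed; a pose out of reach is approached as far as the arm can. A call with a gripper value outside its range is refused whole. OPENING is the opening, from -1 (shut) to 1 (fully open), so that 0 is half open, set as the call begins (- or left out, the last holds). The fingers move at their own pace and stop on an object; FORCE is the grip in N (left out, the last holds). Time passes only in rows, so rows that do not move let the fingers close. It gives the time, the measured TCP pose, the force, the opening and the grip force at its end, in the units of the state.
- robot.get_obs(): the state, without advancing time (a new reading comes with each control period).
- optics.snapshot(name): name is "scene" or "top" or "wrist"; returns a dict with "frame" (384x512x3 uint8, red, green, blue), "fx", "fy", "cx", "cy" (pixels), "dist_coeffs" ([k1, k2, p1, p2, k3] as OpenCV has them; the pictures are not rectified), "origin" and "attitude" of the camera in the world. Camera axes: x right, y down, z forward; pixel columns grow to the right and rows downward; lengths in m; the calibration is good to about 2 mm. A picture is of the moment at which its call begins. There is no depth.
- robot.finish_job(): hands the job in; it is judged then, once.
The state is a dict: "t": time; "joints": joint angles; "joint_velocities": joint speeds; "joint_torque": joint torques, N m; "position": TCP position; "ee_rot": TCP orientation; "wrist_force": force on the tool from outside, world axes, zero at the start; "moment": the same for the moment, N m; "grip_width": finger opening in m; "finger_force": force on a finger pad.
Only numpy, scipy, OpenCV 4.12 (cv2) and the standard library are available. Lean on these libraries where they do the work, as an engineer would, in place of code of your own. Each camera call takes 0.05 s, during which the arm holds its last target. There are 200 camera calls.

## Working session

There is one attempt and no reset: what is moved stays moved. The work goes in short steps, Python scripts to look and compute and a shell command to move; the robot and the scene stay as the last step left them, time stands still between calls to the robot, and variables do not carry over. Pictures are saved under pics/ and viewed, at most 13 in all, crops included, and the job is handed in when it is done.

```bash
mkdir -p pics; cat > h.py <<'E'
import numpy as np, cv2
from scipy.spatial.transform import Rotation as R
from rig import robot, optics
def snap(n,save=None):
    s=optics.snapshot(n)
    if save: cv2.imwrite('pics/'+save,cv2.cvtColor(s['frame'],cv2.COLOR_RGB2BGR))
    return s
def rot(s):
    a=np.array(s['attitude'],float)
    return a if a.shape==(3,3) else R.from_euler('xyz',a,degrees=True).as_matrix()
def K(s): return np.array([[s['fx'],0,s['cx']],[0,s['fy'],s['cy']],[0,0,1.]])
def plane(s,uv,z):
    p=cv2.undistortPoints(np.array(uv,float).reshape(-1,1,2),K(s),np.array(s['dist_coeffs'],float)).reshape(-1,2)
    d=np.c_[p,np.ones(len(p))]@rot(s).T; o=np.array(s['origin'])
    return o+d*((z-o[2])/d[:,2])[:,None]
def proj(s,P):
    r=rot(s).T; t=-r@np.array(s['origin'])
    return cv2.projectPoints(np.array(P,float).reshape(-1,1,3),cv2.Rodrigues(r)[0],t,K(s),np.array(s['dist_coeffs'],float))[0].reshape(-1,2)
E
python3 - <<'E'
from h import *
print(robot.get_obs())
for n in('scene','top','wrist'):
    s=snap(n,n+'0.png'); print(n,{k:v for k,v in s.items() if k!='frame'})
E
```

```text
{'t': 0.0, 'joints': array([ 7.10469666e+01,  1.36805583e+01, -8.17807804e-01,  7.55833586e+01,
       -1.20862902e-03,  9.00013361e+01]), 'joint_velocities': array([-0.03998957, -0.04157673, -0.04493435, -0.10548826,  0.00791673,
        0.03681542]), 'joint_torque': array([ 1.32139656e-03, -5.38780940e+01,  3.46438336e+01,  1.84546353e-02,
        5.60982505e-05,  6.58963913e-06]), 'position': array([0.1703871 , 0.49614099, 0.23067539]), 'ee_rot': array([-1.79918275e+02,  1.21053349e-03,  1.61045632e+02]), 'wrist_force': array([-0.17326195, -0.12866496, -0.176577  ]), 'moment': array([-0.02670713,  0.01639066,  0.00218765]), 'finger_force': 0.0, 'grip_width': 0.08575948842792484}
scene {'fx': 456.60752163343966, 'fy': 456.60752163343966, 'cx': 258.7639255171372, 'cy': 185.07920790109804, 'dist_coeffs': array([-0.15587405,  0.        ,  0.        ,  0.        ,  0.        ]), 'origin': array([ 0.96201016, -0.54456008,  1.06484287]), 'attitude': array([-144.2836753 ,    0.55274119,   36.57380482])}
top {'fx': 378.1159605023902, 'fy': 378.1159605023902, 'cx': 258.3325238354041, 'cy': 192.9511370866416, 'dist_coeffs': array([-0.067691,  0.      ,  0.      ,  0.      ,  0.      ]), 'origin': array([0.37360583, 0.00288742, 1.21959554]), 'attitude': array([-171.08757211,   -0.31363114,  -90.54371132])}
wrist {'fx': 274.68545404428204, 'fy': 274.68545404428204, 'cx': 256.65307222164074, 'cy': 188.90866547363706, 'dist_coeffs': array([-0.06240266,  0.        ,  0.        ,  0.        ,  0.        ]), 'origin': array([0.10084854, 0.51958504, 0.37371769]), 'attitude': array([1.63321643e+02, 1.10072492e-01, 7.10012373e+01])}
```

View pics/top0.png

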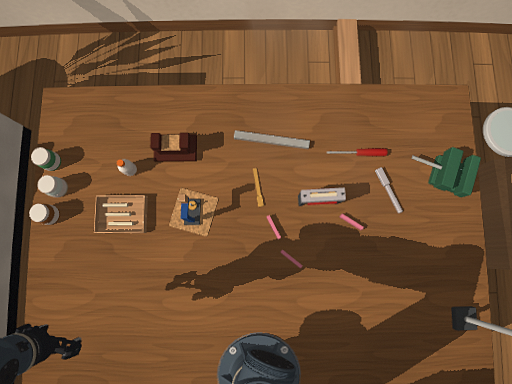

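View pics/scene0.png

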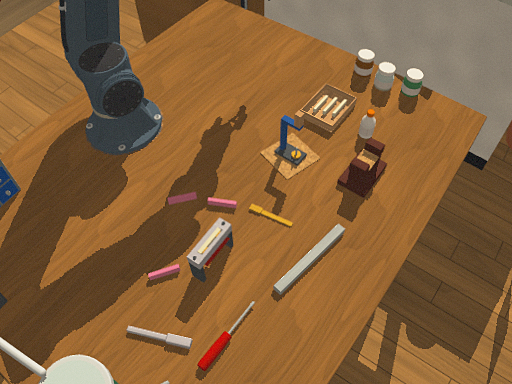

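The top view shows the tool on its mat at about (192,210) and the fixture at about (322,196). The pink look-alikes are at (274,227), (352,221) and (290,259). The scene view shows the tool at about (290,150) and the fixture at about (210,245).

```bash
python3 - <<'E'
from h import *
for n,rois in(('top',{'mat':(165,182,225,240),'fix':(295,182,350,212)}),('scene',{'mat':(255,105,325,185),'fix':(180,215,240,285)})):
    s=snap(n); f=s['frame']; hsv=cv2.cvtColor(f,cv2.COLOR_RGB2HSV)
    c=[]
    for k,(a,b,cc,d) in rois.items():
        c.append(cv2.resize(cv2.cvtColor(f[b:d,a:cc],cv2.COLOR_RGB2BGR),(400,300*1)))
    cv2.imwrite(f'pics/c_{n}.png',np.hstack(c))
s=snap('top')
print('fix ends top',plane(s,[(300,199),(346,193),(322,195)],.106))
print('mat',plane(s,[(194,211),(183,188),(219,197),(206,235),(170,225)],.003))
print('grip',plane(s,[(193,202)],.185))
E
```

```text
fix ends top [[ 0.52887075 -0.12877548  0.106     ]
 [ 0.54575952 -0.26750321  0.106     ]
 [ 0.5403383  -0.19498749  0.106     ]]
mat [[0.50699208 0.20318534 0.003     ]
 [0.58282815 0.24050856 0.003     ]
 [0.55209797 0.12244939 0.003     ]
 [0.42934431 0.16345543 0.003     ]
 [0.4622125  0.28014035 0.003     ]]
grip [[0.51204753 0.1763934  0.185     ]]
```

```bash
python3 - <<'E'
import cv2,numpy as np
a=cv2.imread('pics/c_top.png');b=cv2.imread('pics/c_scene.png');cv2.imwrite('pics/c.png',np.vstack([a,b]))
E
```

```text
(no output)
```

View pics/c.png

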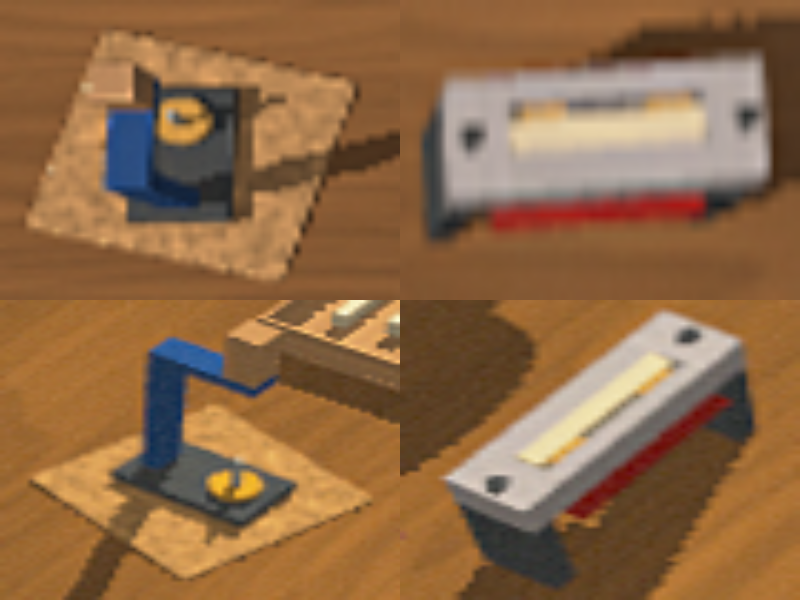

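```bash
cat >> h.py <<'E'
def go(target,yaw,n=1):
    """print tool-frame shift (m, per row) and yaw turn (rad, tool z) from measured pose"""
    o=robot.get_obs(); r=R.from_euler('xyz',o['ee_rot'],degrees=True)
    d=r.inv().apply(np.array(target)-o['position'])
    t=R.from_euler('xyz',[180,0,yaw],degrees=True)
    w=(r.inv()*t)
    print('turn',w.as_rotvec().round(4),'shift now',d.round(4),'shift after turn',t.inv().apply(np.array(target)-o['position']).round(4), 'perrow',(t.inv().apply(np.array(target)-o['position'])/n).round(4))
E
python3 - <<'E'
from h import *
s=snap('top'); print(plane(s,[(181.5,197.5)],.188))
go([.525,.205,.30],183,14)
E
python3 -m inch '[[0,0,-0.01,0,0,-0.09],[0,0,-0.01,0,0,-0.09],[0,0,-0.01,0,0,-0.09],[0,0,-0.01,0,0,-0.09],[0,0,-0.01,0,0,0]]'
```

```text
[[0.52443842 0.20796437 0.188     ]]
turn [-5.000e-04 -1.000e-04 -3.831e-01] shift now [-0.43   -0.1605 -0.0688] shift after turn [-0.3388 -0.3096 -0.0689] perrow [-0.0242 -0.0221 -0.0049]
t: 0.77
position: [0.1705, 0.4964, 0.2818]
ee_rot: [-180.0, -0.0, -178.1]
wrist_force: [0.5, 0.3, 0.2]
grip_width: 0.0851
finger_force: 0.0
```

```bash
python3 -m inch '[[-0.0246,-0.0216,-0.0013,0,0,0],[-0.0246,-0.0216,-0.0013,0,0,0],[-0.0246,-0.0216,-0.0013,0,0,0],[-0.0246,-0.0216,-0.0013,0,0,0],[-0.0246,-0.0216,-0.0013,0,0,0],[-0.0246,-0.0216,-0.0013,0,0,0],[-0.0246,-0.0216,-0.0013,0,0,0],[-0.0246,-0.0216,-0.0013,0,0,0],[-0.0246,-0.0216,-0.0013,0,0,0],[-0.0246,-0.0216,-0.0013,0,0,0],[-0.0246,-0.0216,-0.0013,0,0,0],[-0.0246,-0.0216,-0.0013,0,0,0],[-0.0246,-0.0216,-0.0013,0,0,0],[-0.0246,-0.0216,-0.0013,0,0,0],[0,0,0,0,0,0],[0,0,0,0,0,0],[0,0,0,0,0,0]]'
python3 - <<'E'
from h import *
s=snap('wrist','w1.png'); print(s['origin'],s['attitude'],robot.get_obs()['joints'])
cv2.imwrite('pics/w1b.png',cv2.resize(cv2.cvtColor(s['frame'],cv2.COLOR_RGB2BGR),(768,576)))
E
```

```text
t: 2.18
position: [0.5234, 0.2042, 0.2994]
ee_rot: [-180.0, -0.0, -178.5]
wrist_force: [-0.7, 1.2, 0.3]
grip_width: 0.0853
finger_force: 0.0
[0.44994269 0.20169324 0.44239276] [1.63372635e+02 2.19763684e-02 9.14816496e+01] [2.13625170e+01 1.67396273e+01 1.34002252e+01 8.66861462e+01
 1.08089396e-02 1.97530921e+01]
```

View pics/w1b.png

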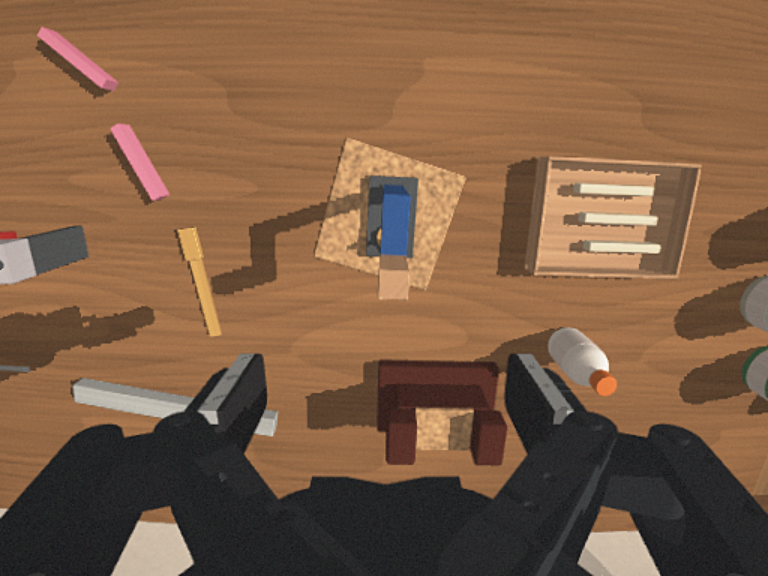

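The wrist view shows the tool seen from above, with the grip at about (394,280) and the blue arm at (396,220) in the 1.5x picture. The mat corners are at (348,138), (466,178), (427,290) and (315,258).

```bash
python3 - <<'E'
from h import *
s=snap('wrist'); f=s['frame']; hsv=cv2.cvtColor(f,cv2.COLOR_RGB2HSV)
cv2.imwrite('pics/w1c.png',cv2.resize(cv2.cvtColor(f[85:205,200:320],cv2.COLOR_RGB2BGR),None,fx=5,fy=5,interpolation=cv2.INTER_CUBIC))
m=cv2.inRange(hsv,(105,120,60),(125,255,255)); m[:, :200]=0;m[:,320:]=0;m[200:]=0
c=max(cv2.findContours(m,0,2)[0],key=cv2.contourArea); print(cv2.minAreaRect(c),cv2.boundingRect(c))
ys=np.arange(130,168)
L=[np.flatnonzero(m[y]).min() for y in ys];Rr=[np.flatnonzero(m[y]).max()+1 for y in ys]
print(L,Rr)
v=f.astype(int)
for y in (172,178,184,190,195): print(y,[tuple(p) for p in v[y,248:278:1]])
E
```

```text
((262.8276672363281, 146.60154724121094), (17.805875778198242, 45.59635925292969), 3.1798300743103027) (253, 124, 20, 46)
[np.int64(255), np.int64(255), np.int64(255), np.int64(255), np.int64(255), np.int64(255), np.int64(255), np.int64(255), np.int64(255), np.int64(255), np.int64(255), np.int64(255), np.int64(255), np.int64(255), np.int64(255), np.int64(254), np.int64(254), np.int64(254), np.int64(254), np.int64(254), np.int64(254), np.int64(254), np.int64(254), np.int64(254), np.int64(254), np.int64(254), np.int64(254), np.int64(254), np.int64(254), np.int64(254), np.int64(254), np.int64(254), np.int64(254), np.int64(254), np.int64(254), np.int64(253), np.int64(253), np.int64(253)] [np.int64(273), np.int64(273), np.int64(273), np.int64(273), np.int64(273), np.int64(273), np.int64(273), np.int64(273), np.int64(273), np.int64(273), np.int64(273), np.int64(273), np.int64(273), np.int64(272), np.int64(272), np.int64(272), np.int64(272), np.int64(272), np.int64(272), np.int64(272), np.int64(272), np.int64(272), np.int64(272), np.int64(272), np.int64(272), np.int64(272), np.int64(272), n
[... 6471 characters left out ...]
, (np.int64(213), np.int64(159), np.int64(119)), (np.int64(207), np.int64(157), np.int64(117)), (np.int64(203), np.int64(154), np.int64(116)), (np.int64(205), np.int64(158), np.int64(118)), (np.int64(208), np.int64(157), np.int64(118)), (np.int64(214), np.int64(164), np.int64(120)), (np.int64(215), np.int64(162), np.int64(120)), (np.int64(213), np.int64(160), np.int64(117)), (np.int64(228), np.int64(175), np.int64(128)), (np.int64(174), np.int64(120), np.int64(79)), (np.int64(170), np.int64(121), np.int64(76)), (np.int64(177), np.int64(122), np.int64(85)), (np.int64(171), np.int64(118), np.int64(76)), (np.int64(170), np.int64(120), np.int64(77)), (np.int64(171), np.int64(119), np.int64(78))]
```

View pics/w1c.png

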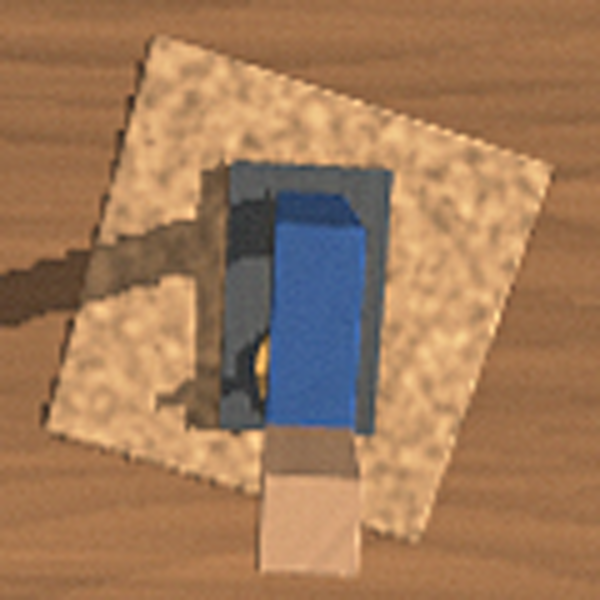

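The crop shows the top of the grip as a quad with corners (264,474), (360,474), (358,576) and (260,573). It also shows the foot and mat corners.

```bash
python3 - <<'E'
from h import *
s=snap('wrist')
cv=lambda a:(np.array(a,float)+.5)/5-.5+[200,85]
def show(n,q,z):
    P=plane(s,cv(q),z); e=np.roll(P,-1,0)-P
    print(n,P.mean(0).round(4),'edges',np.linalg.norm(e,axis=1).round(4),'ang',np.degrees(np.arctan2(e[:,1],e[:,0])).round(1))
show('grip',[(264,474),(360,474),(358,576),(260,574)],.188)
show('foot',[(230,162),(392,172),(375,433),(220,430)],.013)
show('arm',[(275,222),(366,227),(354,426),(266,426)],.143)
show('mat',[(155,36),(553,165),(418,543),(47,432)],.003)
print(plane(s,cv([(230,162),(392,172),(375,433),(220,430)]),.013))
E
```

```text
grip [0.5261 0.2092 0.188 ] edges [0.0184 0.0206 0.0192 0.0202] ang [ 91.6   1.4 -89.6 179.1]
foot [0.5063 0.2096 0.013 ] edges [0.0494 0.0816 0.0497 0.0836] ang [ 88.2  -1.  -89.5 178.8]
arm [0.4944 0.2099 0.143 ] edges [0.0196 0.0438 0.0196 0.0448] ang [ 88.6  -1.  -88.4 178.9]
mat [0.5074 0.2062 0.003 ] edges [0.129  0.1296 0.1286 0.1295] ang [  74.4  -15.9 -105.7  164.3]
[[0.46427539 0.18565897 0.013     ]
 [0.46582428 0.23504445 0.013     ]
 [0.54743627 0.23359    0.013     ]
 [0.54786196 0.18392031 0.013     ]]
```

The grip, foot, arm and mat sizes and positions agree with each other, with the tool's yaw about -1°. Next I look at the fixture from above.

```bash
python3 -m inch '[[0,-0.0333,0,0,0,-0.008],[0,-0.0333,0,0,0,-0.008],[0,-0.0333,0,0,0,-0.008],[0,-0.0333,0,0,0,-0.008],[0,-0.0333,0,0,0,-0.008],[0,-0.0333,0,0,0,-0.008],[0,-0.0333,0,0,0,-0.008],[0,-0.0333,0,0,0,-0.008],[0,-0.0333,0,0,0,-0.008],[0,-0.0333,0,0,0,-0.008],[0,-0.0333,0,0,0,-0.008],[0,-0.0333,0,0,0,-0.008],[0,0,0,0,0,0],[0,0,0,0,0,0],[0,0,0,0,0,0]]'
python3 - <<'E'
from h import *
s=snap('wrist','w2.png'); print(s['origin'],s['attitude'],robot.get_obs()['joints'])
c=proj(s,[.537,-.198,.106])[0];print(c); a,b=int(c[0])-80,int(c[1])-60;a,b=max(a,0),max(b,0);print(a,b)
cv2.imwrite('pics/w2c.png',cv2.resize(cv2.cvtColor(s['frame'][b:b+120,a:a+160],cv2.COLOR_RGB2BGR),None,fx=5,fy=5,interpolation=cv2.INTER_CUBIC))
E
```

```text
t: 3.58
position: [0.5527, -0.1932, 0.2996]
ee_rot: [180.0, -0.0, -172.8]
wrist_force: [-0.5, 0.7, 0.3]
grip_width: 0.0854
finger_force: 0.0
[ 0.47968171 -0.20299197  0.44258885] [ 1.63340376e+02 -4.25565394e-03  9.71325777e+01] [-1.92387081e+01  1.92279723e+01  1.70319922e+01  8.78033461e+01
  1.02357366e-02 -2.64630460e+01]
[254.88103096 155.37749376]
174 95
```

View pics/w2c.png

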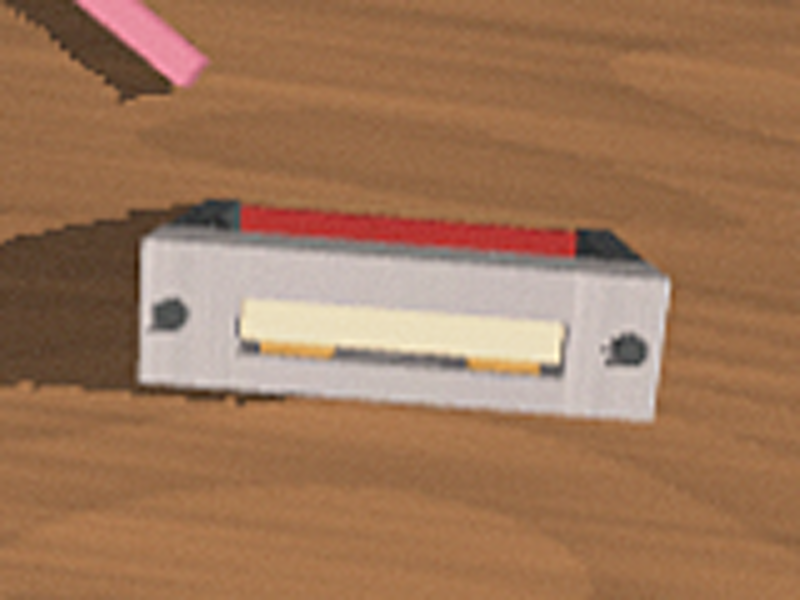

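The crop shows the block's top with corners at about (147,238), (668,275), (655,420) and (140,383), the blank at (400,330), and the red plate edge above it.

```bash
cat >> h.py <<'E'
def quad(m):
    """sub-pixel corners of a convex bright region: line fits to the sides of its hull"""
    c=max(cv2.findContours(m,cv2.RETR_EXTERNAL,cv2.CHAIN_APPROX_NONE)[0],key=cv2.contourArea)
    h=cv2.convexHull(c); q=cv2.approxPolyN(h,4,ensure_convex=True).reshape(-1,2).astype(float)
    pts=c.reshape(-1,2).astype(float); L=[]
    for i in range(4):
        a,b=q[i],q[(i+1)%4]; d=(b-a)/np.linalg.norm(b-a); t=(pts-a)@d; n=abs((pts-a)@[-d[1],d[0]])
        k=(t>.1*np.linalg.norm(b-a))&(t<.9*np.linalg.norm(b-a))&(n<2)
        vx,vy,x,y=cv2.fitLine(pts[k].astype(np.float32),cv2.DIST_HUBER,0,.01,.01).ravel(); L.append(np.cross([x,y,1],[x+vx,y+vy,1]))
    r=[np.cross(L[i-1],L[i]) for i in range(4)]
    q=np.array([p[:2]/p[2] for p in r]); return q+.5*np.sign(q-q.mean(0))
def rep(n,P):
    e=np.roll(P,-1,0)-P
    print(n,P.mean(0).round(4),'edges',np.linalg.norm(e,axis=1).round(4),'ang',np.degrees(np.arctan2(e[:,1],e[:,0])).round(1))
E
python3 - <<'E'
from h import *
s=snap('wrist'); f=s['frame']; hsv=cv2.cvtColor(f,cv2.COLOR_RGB2HSV)
roi=np.zeros(f.shape[:2],np.uint8); roi[138:182,198:312]=255
m=cv2.inRange(hsv,(0,0,150),(180,60,255))&roi
m2=cv2.inRange(hsv,(20,30,180),(35,110,255))&roi
m2=cv2.morphologyEx(m2,cv2.MORPH_OPEN,np.ones((3,3),np.uint8))
q=quad(m);print((q-[174,95])*5);rep('block',plane(s,q,.106))
q=quad(m2);print((q-[174,95])*5);rep('blank',plane(s,q,.106))
cv=lambda a:(np.array(a,float)+.5)/5-.5+[174,95]
rep('blockeye',plane(s,cv([(146,240),(669,277),(655,421),(139,384)]),.106))
rep('blankeye',plane(s,cv([(243,298),(564,322),(562,366),(239,340)]),.106))
E
```

```text
[[667.03165749 275.248153  ]
 [649.97275785 419.55036512]
 [137.5        380.03245224]
 [137.5        233.07685158]]
block [ 0.5437 -0.1982  0.106 ] edges [0.0368 0.1299 0.0369 0.1303] ang [   3.3  -87.4 -176.    92.6]
[[556.39348369 320.64737367]
 [556.38416067 359.5914608 ]
 [238.60954118 334.18489735]
 [238.61251041 296.75298658]]
blank [ 0.5438 -0.1984  0.106 ] edges [0.0099 0.0796 0.0094 0.0789] ang [   8.8  -87.5 -174.8   92.8]
blockeye [ 0.544  -0.1976  0.106 ] edges [0.1287 0.0367 0.1307 0.0363] ang [  93.1    4.5  -87.  -178.7]
blankeye [ 0.5441 -0.1978  0.106 ] edges [0.0797 0.0112 0.0809 0.0106] ang [ 92.9   6.3 -87.5 179.8]
```

```bash
python3 -m inch '[[0,0,0,0,0,0.048],[0,0,0,0,0,0.048],[0,0,0,0,0,0.048],[0.0028,0.0335,0,0,0,0],[0.0028,0.0335,0,0,0,0],[0.0028,0.0335,0,0,0,0],[0.0028,0.0335,0,0,0,0],[0.0028,0.0335,0,0,0,0],[0.0028,0.0335,0,0,0,0],[0.0028,0.0335,0,0,0,0],[0.0028,0.0335,0,0,0,0],[0.0028,0.0335,0,0,0,0],[0.0028,0.0335,0,0,0,0],[0.0028,0.0335,0,0,0,0],[0.0028,0.0335,0,0,0,0],[0,0,0,0,0,0],[0,0,0,0,0,0],[0,0,0,0,0,0]]' 0
python3 - <<'E'
from h import *
go([.526,.2092,.148],179,6)
s=snap('wrist'); f=s['frame']; hsv=cv2.cvtColor(f,cv2.COLOR_RGB2HSV)
m=cv2.inRange(hsv,(105,120,60),(125,255,255)); c=proj(s,[.49,.209,.143])[0]; print(c)
m2=m.copy(); m2[:]=0; a,b=c.astype(int); m2[b-40:b+40,a-30:a+30]=m[b-40:b+40,a-30:a+30]
ys,xs=np.nonzero(m2)
for y in range(ys.min()+12,ys.max(),5):
    r=xs[ys==y]; P=plane(s,[(r.min()-.5,y),(r.max()+.5,y)],.143); print(y,P.mean(0).round(4),(P[1]-P[0]).round(4)[1])
E
```

```text
t: 5.18
position: [0.526, 0.2092, 0.2997]
ee_rot: [-180.0, 0.0, 179.0]
wrist_force: [-0.5, -0.3, 0.1]
grip_width: 0.0427
finger_force: 0.0
turn [-0.0003  0.0001  0.0008] shift now [0.     0.     0.1517] shift after turn [ 0.     -0.      0.1517] perrow [ 0.     -0.      0.0253]
[256.5970649  142.90597072]
134 [0.4804 0.2101 0.143 ] 0.0194
139 [0.4858 0.2101 0.143 ] 0.0195
144 [0.4912 0.21   0.143 ] 0.0196
149 [0.4967 0.2099 0.143 ] 0.0197
154 [0.5021 0.2092 0.143 ] 0.0187
159 [0.5077 0.2091 0.143 ] 0.0188
164 [0.5133 0.209  0.143 ] 0.0189
```

```bash
python3 -m inch '[[0,0,0.025,0,0,0],[0,0,0.03,0,0,0],[0,0,0.03,0,0,0],[0,0,0.03,0,0,0],[0,0,0.02,0,0,0],[0,0,0.0115,0,0,0],[0,0,0.005,0,0,0],[0,0,0,0,0,0],[0,0,0,0,0,0]]' 0 80
python3 -m inch '[[0,0,0,0,0,0],[0,0,0,0,0,0],[0,0,0,0,0,0],[0,0,0,0,0,0],[0,0,0,0,0,0],[0,0,0,0,0,0],[0,0,0,0,0,0],[0,0,0,0,0,0],[0,0,0,0,0,0],[0,0,0,0,0,0]]' -1 80
```

```text
t: 5.98
position: [0.5271, 0.2079, 0.1488]
ee_rot: [180.0, 0.0, 178.9]
wrist_force: [0.5, 0.1, 0.4]
grip_width: 0.0426
finger_force: 0.0
t: 6.82
position: [0.5277, 0.2089, 0.1493]
ee_rot: [179.9, 0.1, 178.9]
wrist_force: [1.1, 1.0, 5.7]
grip_width: 0.0192
finger_force: 79.6
```

```bash
python3 -m inch '[[0,0,-0.001,0,0,0],[0,0,-0.002,0,0,0],[0,0,-0.004,0,0,0],[0,0,-0.008,0,0,0],[0,0,-0.015,0,0,0],[0,0,-0.02,0,0,0],[0,0,-0.01,0,0,0],[0,0,0,0,0,0],[0,0,0,0,0,0],[0,0,0,0,0,0]]'
python3 - <<'E'
from h import *
s=snap('top'); f=s['frame']; hsv=cv2.cvtColor(f,cv2.COLOR_RGB2HSV)
m=cv2.inRange(hsv,(160,70,100),(178,255,255))
for c in cv2.findContours(m,0,2)[0]:
    if cv2.contourArea(c)>20: print('pink',plane(s,cv2.boxPoints(cv2.minAreaRect(c)),.01).round(3)[:,:2].tolist())
w=snap('wrist','w3.png'); f=w['frame']
o=robot.get_obs(); print(o['position'],o['ee_rot'],o['wrist_force'],o['moment'],w['origin'],w['attitude'])
cv2.imwrite('pics/w3b.png',cv2.resize(cv2.cvtColor(f,cv2.COLOR_RGB2BGR),(768,576)))
E
```

```text
t: 7.65
position: [0.5263, 0.2083, 0.2071]
ee_rot: [-180.0, -0.1, 178.9]
wrist_force: [0.1, 0.3, -6.2]
grip_width: 0.0189
finger_force: 78.6
pink [[0.373, -0.073], [0.382, -0.08], [0.332, -0.141], [0.324, -0.134]]
pink [[0.486, -0.029], [0.491, -0.039], [0.421, -0.075], [0.416, -0.065]]
pink [[0.483, -0.266], [0.495, -0.274], [0.451, -0.341], [0.44, -0.333]]
[0.52616325 0.2082214  0.20685324] [-1.79950007e+02 -1.06064798e-01  1.78921731e+02] [-0.15615256 -0.02534497 -5.42358831] [-0.00231138 -0.09928053  0.01380882] [0.45286279 0.20913755 0.34996952] [1.63428661e+02 6.81084441e-02 8.88774791e+01]
```

View pics/w3b.png

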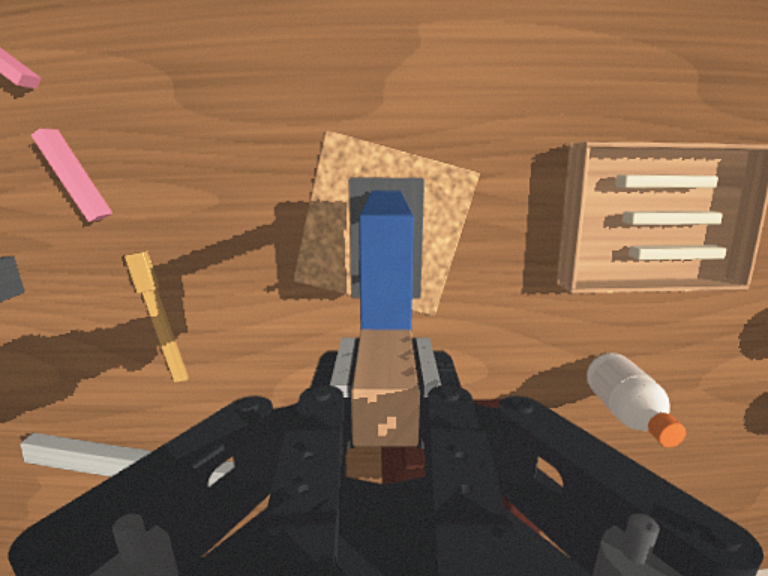

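The tool is held by its grip, which shows at (386,400) between the pads. The arm and foot look aligned with the view axis, and the neighbours are undisturbed.

```bash
python3 - <<'E'
from h import *
w=snap('wrist'); f=w['frame']; hsv=cv2.cvtColor(f,cv2.COLOR_RGB2HSV); o=robot.get_obs(); L=.0576
cv2.imwrite('pics/w3c.png',cv2.resize(cv2.cvtColor(f[110:305,205:310],cv2.COLOR_RGB2BGR),None,fx=3,fy=3,interpolation=cv2.INTER_CUBIC))
m=cv2.inRange(hsv,(105,120,60),(125,255,255)); ys,xs=np.nonzero(m[110:225,225:290]); ys+=110; xs+=225
for y in range(145,217,10):
    r=xs[ys==y]; P=plane(w,[(r.min()-.5,y),(r.max()+.5,y)],.143+L); print(y,P.mean(0).round(4),(P[1]-P[0])[1].round(4))
for x in (252,257,262): print(x,f[125:145,x].tolist(), f[212:224,x].tolist(),f[255:302,x,0].tolist())
for y in (275,285): print(f[y,225:290,0].tolist())
print(o['position'])
E
```

```text
145 [0.4725 0.209  0.2006] 0.0195
155 [0.4779 0.2089 0.2006] 0.0197
165 [0.4835 0.2086 0.2006] 0.0194
175 [0.4892 0.2084 0.2006] 0.0196
185 [0.495  0.2083 0.2006] 0.0198
195 [0.5009 0.2082 0.2006] 0.02
205 [0.507  0.2081 0.2006] 0.0191
215 [0.5132 0.208  0.2006] 0.0193
252 [[94, 94, 92], [91, 92, 101], [56, 73, 110], [42, 68, 106], [52, 73, 110], [57, 79, 112], [45, 70, 104], [47, 72, 107], [50, 72, 107], [45, 69, 105], [56, 73, 111], [41, 68, 107], [43, 67, 103], [56, 75, 109], [47, 72, 106], [45, 67, 104], [49, 73, 107], [47, 67, 100], [57, 87, 129], [69, 103, 159]] [[72, 106, 159], [61, 97, 153], [67, 104, 156], [70, 100, 154], [67, 101, 156], [67, 98, 154], [59, 99, 160], [86, 100, 134], [146, 117, 103], [150, 112, 78], [150, 117, 86], [153, 119, 90]] [157, 154, 155, 148, 184, 227, 226, 232, 122, 123, 122, 125, 124, 125, 130, 132, 129, 130, 131, 132, 128, 129, 134, 129, 133, 130, 130, 159, 230, 222, 226, 225, 216, 220, 227, 186, 121, 125, 134, 132, 130, 132, 112, 97, 97, 96, 94]
257 [[101, 102, 98], [94, 98, 101], [64, 82, 106], [40, 69, 108], [46, 68, 106], [57, 78, 111], [46, 6
[... 1302 characters left out ...]
126, 126, 127, 125, 125, 128, 135, 99, 59, 57, 64, 60]
[46, 40, 46, 48, 41, 33, 34, 35, 28, 92, 122, 134, 131, 135, 130, 131, 130, 134, 134, 127, 131, 129, 126, 130, 125, 128, 131, 128, 129, 130, 132, 130, 134, 129, 129, 128, 129, 129, 128, 127, 130, 128, 133, 132, 131, 131, 132, 133, 130, 129, 125, 126, 126, 127, 107, 29, 44, 32, 37, 42, 40, 40, 49, 43, 54]
[46, 42, 51, 46, 35, 37, 32, 45, 40, 66, 120, 133, 130, 131, 129, 131, 129, 129, 127, 135, 134, 130, 132, 131, 129, 130, 114, 226, 224, 219, 216, 219, 224, 206, 204, 210, 210, 212, 217, 135, 126, 125, 128, 121, 125, 132, 127, 125, 131, 131, 130, 133, 133, 140, 63, 33, 43, 42, 40, 40, 34, 42, 42, 42, 43]
[0.52626376 0.20825569 0.20697639]
```

View pics/w3c.png

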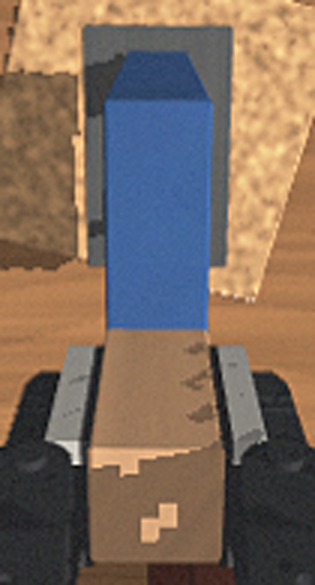

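The crop shows the grip's top face at rows 259 to 297 of the full frame and the arm's back edge at row 143. The held tool is straight in the hand.

```bash
python3 - <<'E'
from h import *
w=snap('wrist'); o=robot.get_obs(); L=.0576
for n,uv,z,off in(('armback',(258,142.9),.143,.054),('junction',(258,219.2),.143,.010),('gripback',(256.5,258.7),.188,.01),('gripfront',(256.5,296.8),.188,-.01),('footback',(257,110+26/3),.013,.062),('footfront',(257,110+266/3),.013,-.022)):
    p=plane(w,[uv],z+L)[0]; print(n,(p+[off,0,0]).round(4))
p=plane(w,[(233.8,275),(279.4,275)],.188+L); print(p.mean(0),p[1]-p[0])
print(o['position'])
E
```

```text
armback [0.5254 0.2094 0.2006]
junction [0.526  0.2085 0.2006]
gripback [0.5254 0.2078 0.2456]
gripfront [0.5251 0.2074 0.2456]
footback [0.5255 0.209  0.0706]
footfront [0.525  0.2074 0.0706]
[0.52358714 0.20763345 0.2456    ] [0.00037768 0.02009677 0.        ]
[0.52635083 0.20829644 0.20710451]
```

```bash
python3 -m inch '[[0,0,0,0,0,-0.036],[0.003,-0.0145,0,0,0,-0.036],[0.0059,-0.029,0,0,0,0],[0.0059,-0.029,0,0,0,0],[0.0059,-0.029,0,0,0,0],[0.0059,-0.029,0,0,0,0],[0.0059,-0.029,0,0,0,0],[0.0059,-0.029,0,0,0,0],[0.0059,-0.029,0,0,0,0],[0.0059,-0.029,0,0,0,0],[0.0059,-0.029,0,0,0,0],[0.0059,-0.029,0,0,0,0],[0.0059,-0.029,0,0,0,0],[0.0059,-0.029,0,0,0,0],[0.0059,-0.029,0,0,0,0],[0.003,-0.0145,0,0,0,0],[0,0,0,0,0,0],[0,0,0,0,0,0],[0,0,0,0,0,0]]'
python3 - <<'E'
from h import *
o=robot.get_obs();print(o['position'],o['ee_rot'],o['wrist_force'],o['moment'])
go([.4647,-.2014,.1563],183)
w=snap('wrist','w4.png'); f=w['frame']; hsv=cv2.cvtColor(f,cv2.COLOR_RGB2HSV)
m=cv2.inRange(hsv,(105,120,60),(125,255,255)); ys,xs=np.nonzero(m[110:225,225:290]); ys+=110; xs+=225
for y in (150,175,200,215):
    r=xs[ys==y]; P=plane(w,[(r.min()-.5,y),(r.max()+.5,y)],.1967+o['position'][2]-.2029); print(y,P.mean(0).round(4))
cv2.imwrite('pics/w4b.png',cv2.resize(cv2.cvtColor(f,cv2.COLOR_RGB2BGR),(768,576)))
E
```

```text
t: 9.43
position: [0.4651, -0.2008, 0.2077]
ee_rot: [180.0, -0.0, -177.0]
wrist_force: [-1.0, 1.0, -6.3]
grip_width: 0.019
finger_force: 79.7
[ 0.46505927 -0.20083552  0.20774115] [ 1.79962608e+02 -2.86888709e-02 -1.76965188e+02] [-0.97265489  0.9834695  -6.30920568] [ 0.00807143 -0.10959964  0.01147628]
turn [ 0.0007 -0.0005  0.0006] shift now [ 0.0004 -0.0006  0.0514] shift after turn [ 0.0004 -0.0005  0.0514] perrow [ 0.0004 -0.0005  0.0514]
150 [ 0.4141 -0.2037  0.2015]
175 [ 0.4281 -0.2032  0.2015]
200 [ 0.4428 -0.2025  0.2015]
215 [ 0.4521 -0.202   0.2015]
```

View pics/w4b.png

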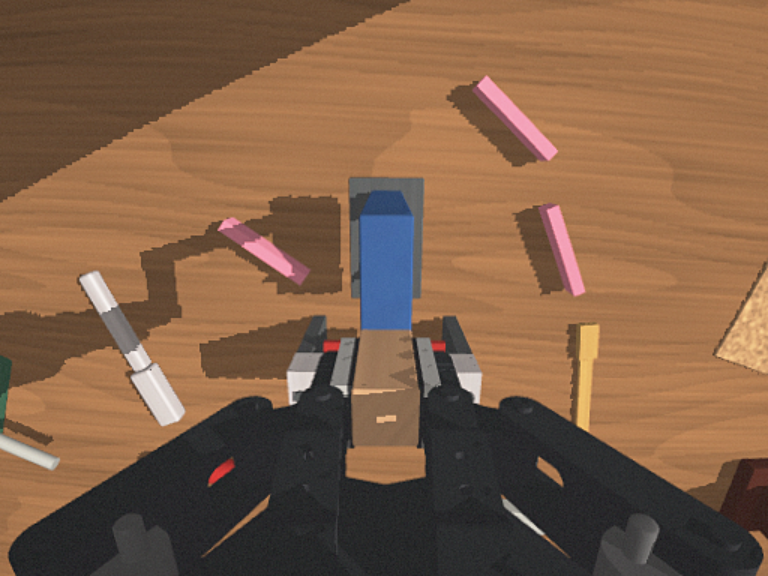

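The block's ends show symmetrically at columns 290 and 480 around the arm at 386, so the tool lines up with the gap. Next I lower it, then go in.

```bash
python3 -m inch '[[0.0004,-0.0005,0.01,0,0,0],[0,0,0.015,0,0,0],[0,0,0.015,0,0,0],[0,0,0.008,0,0,0],[0,0,0.0035,0,0,0],[0,0,0,0,0,0],[0,0,0,0,0,0],[-0.004,0,0,0,0,0],[-0.008,0,0,0,0,0],[-0.01,0,0,0,0,0],[-0.01,0,0,0,0,0],[-0.01,0,0,0,0,0],[-0.01,0,0,0,0,0],[-0.01,0,0,0,0,0],[-0.008,0,0,0,0,0],[-0.006,0,0,0,0,0],[-0.004,0,0,0,0,0],[0,0,0,0,0,0],[0,0,0,0,0,0],[0,0,0,0,0,0]]'
python3 - <<'E'
from h import *
o=robot.get_obs();print(o['position'],o['ee_rot'],o['wrist_force'])
go([.5446,-.1975,.1563],183)
E
```

```text
t: 11.15
position: [0.5443, -0.1975, 0.1565]
ee_rot: [180.0, -0.0, -177.0]
wrist_force: [-0.1, -0.2, -4.8]
grip_width: 0.0192
finger_force: 79.8
[ 0.54427553 -0.1975018   0.15646744] [ 1.79997066e+02 -3.42502103e-02 -1.76958613e+02] [-0.06700508 -0.18279866 -4.78194351]
turn [ 0.0001 -0.0006  0.0007] shift now [-0.0003 -0.      0.0002] shift after turn [-0.0003 -0.      0.0002] perrow [-0.0003 -0.      0.0002]
```

```bash
python3 -m inch '[[-0.0003,0,-0.001,0,0,0],[0,0,-0.002,0,0,0],[0,0,-0.002,0,0,0],[0,0,-0.002,0,0,0],[0,0,-0.002,0,0,0],[0,0,-0.002,0,0,0],[0,0,-0.002,0,0,0],[0,0,-0.002,0,0,0],[0,0,-0.002,0,0,0],[0,0,-0.001,0,0,0],[0,0,-0.0007,0,0,0],[0,0,-0.0007,0,0,0],[0,0,-0.0007,0,0,0],[0,0,-0.0007,0,0,0],[0,0,0,0,0,0],[0,0,0,0,0,0]]'
python3 -m inch '[[0,0,-0.0007,0,0,0],[0,0,-0.0007,0,0,0],[0,0,-0.0007,0,0,0],[0,0,-0.0007,0,0,0],[0,0,-0.0007,0,0,0],[0,0,0,0,0,0]]'
```

```text
t: 12.48
position: [0.5451, -0.1975, 0.1773]
ee_rot: [-180.0, -0.0, -177.0]
wrist_force: [-0.6, -0.0, -5.8]
grip_width: 0.0187
finger_force: 79.8
t: 12.98
position: [0.5451, -0.1976, 0.181]
ee_rot: [-180.0, 0.0, -177.0]
wrist_force: [-0.7, -0.2, -4.9]
grip_width: 0.0191
finger_force: 79.8
```

```bash
python3 -m inch '[[0,0,-0.0007,0,0,0],[0,0,-0.0007,0,0,0],[0,0,-0.0007,0,0,0],[0,0,-0.0007,0,0,0],[0,0,-0.0007,0,0,0],[0,0,0,0,0,0]]'
python3 -m inch '[[0,0,-0.0007,0,0,0],[0,0,-0.0007,0,0,0],[0,0,-0.0007,0,0,0],[0,0,-0.0007,0,0,0],[0,0,-0.0007,0,0,0],[0,0,0,0,0,0]]'
```

```text
t: 13.48
position: [0.5451, -0.1976, 0.1845]
ee_rot: [-180.0, 0.0, -177.0]
wrist_force: [0.7, 0.3, -4.8]
grip_width: 0.0193
finger_force: 79.8
t: 13.98
position: [0.545, -0.1975, 0.1876]
ee_rot: [180.0, -0.0, -177.0]
wrist_force: [-0.4, -0.3, -7.6]
grip_width: 0.0192
finger_force: 79.3
```

```bash
python3 -m inch '[[0,0,-0.0006,0,0,0],[0,0,-0.0006,0,0,0],[0,0,-0.0006,0,0,0],[0,0,-0.0006,0,0,0],[0,0,-0.0006,0,0,0],[0,0,0,0,0,0]]'
python3 -m inch '[[0,0,-0.0005,0,0,0],[0,0,-0.0005,0,0,0],[0,0,-0.0005,0,0,0],[0,0,-0.0005,0,0,0],[0,0,0,0,0,0]]'
```

```text
t: 14.48
position: [0.545, -0.1975, 0.1909]
ee_rot: [180.0, -0.0, -177.0]
wrist_force: [-0.1, -0.6, -9.0]
grip_width: 0.0193
finger_force: 79.2
t: 14.9
position: [0.545, -0.1975, 0.193]
ee_rot: [-180.0, 0.0, -176.9]
wrist_force: [0.2, 1.1, -8.3]
grip_width: 0.0192
finger_force: 79.2
```

```bash
python3 -m inch '[[0,0,-0.0004,0,0,0],[0,0,-0.0004,0,0,0],[0,0,-0.0004,0,0,0],[0,0,0,0,0,0],[0,0,0,0,0,0]]'
```

```text
t: 15.32
position: [0.545, -0.1975, 0.1941]
ee_rot: [-180.0, -0.0, -177.0]
wrist_force: [-0.1, 0.8, -9.0]
grip_width: 0.0188
finger_force: 79.2
```

```bash
python3 -c "
from h import *
for i in range(1): print(robot.get_obs()['wrist_force'])"
```

```text
[-0.06963451  0.77551813 -8.99891918]
```

```bash
python3 -m inch '[[0,0,-0.0004,0,0,0],[0,0,-0.0004,0,0,0],[0,0,-0.0004,0,0,0],[0,0,0,0,0,0],[0,0,0,0,0,0]]'
```

```text
t: 15.73
position: [0.5451, -0.1976, 0.1953]
ee_rot: [-180.0, 0.0, -177.0]
wrist_force: [-0.2, -0.4, -8.3]
grip_width: 0.0189
finger_force: 79.2
```

```bash
python3 -m inch '[[0,0,-0.0004,0,0,0],[0,0,-0.0004,0,0,0],[0,0,-0.0004,0,0,0],[0,0,0,0,0,0],[0,0,0,0,0,0]]'
```

```text
t: 16.15
position: [0.5451, -0.1976, 0.1965]
ee_rot: [-180.0, 0.0, -177.0]
wrist_force: [0.1, 0.5, -9.3]
grip_width: 0.0191
finger_force: 79.2
```

```bash
python3 -m inch '[[0,0,-0.0004,0,0,0],[0,0,-0.0004,0,0,0],[0,0,-0.0004,0,0,0],[0,0,0,0,0,0],[0,0,0,0,0,0]]'
```

```text
t: 16.57
position: [0.5451, -0.1975, 0.1977]
ee_rot: [-180.0, 0.0, -177.0]
wrist_force: [-0.7, 0.2, -8.8]
grip_width: 0.0189
finger_force: 79.2
```

```bash
python3 -m inch '[[0,0,-0.0004,0,0,0],[0,0,-0.0004,0,0,0],[0,0,-0.0004,0,0,0],[0,0,0,0,0,0],[0,0,0,0,0,0]]'
```

```text
t: 16.98
position: [0.5449, -0.1975, 0.1982]
ee_rot: [180.0, -0.1, -177.0]
wrist_force: [1.8, -0.2, -18.4]
grip_width: 0.0189
finger_force: 78.8
```

The collar has met the plate with about 9.6 N above the sliding force. I ease back slightly towards 5 N and hold.

```bash
python3 -m inch '[[0,0,0.0003,0,0,0],[0,0,0,0,0,0],[0,0,0,0,0,0],[0,0,0,0,0,0],[0,0,0,0,0,0],[0,0,0,0,0,0]]'
```

```text
t: 17.48
position: [0.5449, -0.1975, 0.1982]
ee_rot: [180.0, -0.0, -177.0]
wrist_force: [0.6, -1.0, -19.4]
grip_width: 0.0192
finger_force: 78.8
```

```bash
python3 -m inch '[[0,0,0.0004,0,0,0],[0,0,0,0,0,0],[0,0,0,0,0,0],[0,0,0,0,0,0],[0,0,0,0,0,0],[0,0,0,0,0,0]]'
```

```text
t: 17.98
position: [0.5451, -0.1975, 0.1982]
ee_rot: [-180.0, 0.0, -177.0]
wrist_force: [-0.3, 0.8, -15.8]
grip_width: 0.0188
finger_force: 79.0
```

```bash
python3 -m inch '[[0,0,0.0003,0,0,0],[0,0,0,0,0,0],[0,0,0,0,0,0],[0,0,0,0,0,0],[0,0,0,0,0,0],[0,0,0,0,0,0],[0,0,0,0,0,0],[0,0,0,0,0,0]]'
```

```text
t: 18.65
position: [0.5452, -0.1976, 0.1982]
ee_rot: [-180.0, 0.0, -177.0]
wrist_force: [-1.5, 1.2, -7.3]
grip_width: 0.0188
finger_force: 80.0
```

```bash
python3 -m inch '[[0,0,-0.0002,0,0,0],[0,0,0,0,0,0],[0,0,0,0,0,0],[0,0,0,0,0,0],[0,0,0,0,0,0],[0,0,0,0,0,0],[0,0,0,0,0,0],[0,0,0,0,0,0]]'
```

```text
t: 19.32
position: [0.5452, -0.1976, 0.1981]
ee_rot: [-180.0, 0.0, -177.0]
wrist_force: [-1.1, 1.4, -7.2]
grip_width: 0.019
finger_force: 80.0
```

```bash
python3 -m inch '[[0,0,-0.0003,0,0,0],[0,0,0,0,0,0],[0,0,0,0,0,0],[0,0,0,0,0,0],[0,0,0,0,0,0],[0,0,0,0,0,0],[0,0,0,0,0,0],[0,0,0,0,0,0]]'
```

```text
t: 19.98
position: [0.545, -0.1975, 0.1982]
ee_rot: [-180.0, -0.0, -177.0]
wrist_force: [-0.2, -0.3, -11.9]
grip_width: 0.0196
finger_force: 79.7
```

That holds about 6 N on the stop. Next I lower the tool and draw it out.

```bash
python3 -m inch '[[0,0,0.0007,0,0,0],[0,0,0.001,0,0,0],[0,0,0.002,0,0,0],[0,0,0.003,0,0,0],[0,0,0.004,0,0,0],[0,0,0.005,0,0,0],[0,0,0.005,0,0,0],[0,0,0.005,0,0,0],[0,0,0.005,0,0,0],[0,0,0.005,0,0,0],[0,0,0.004,0,0,0],[0,0,0.002,0,0,0],[0,0,0,0,0,0],[0,0,0,0,0,0],[0,0,0,0,0,0]]'
python3 - <<'E'
from h import *
o=robot.get_obs();print(o['position'],o['wrist_force'],o['moment']); go([.4647,-.2014,.1563],183)
E
```

```text
t: 21.23
position: [0.5452, -0.1976, 0.1569]
ee_rot: [-180.0, 0.0, -177.0]
wrist_force: [0.6, -0.7, -5.3]
grip_width: 0.0191
finger_force: 80.3
[ 0.54522779 -0.19760871  0.15687055] [ 0.57921135 -0.67867476 -5.33507619] [ 0.05430211 -0.1682753  -0.04169253]
turn [-0.0003  0.0004  0.0008] shift now [0.0806 0.0005 0.0005] shift after turn [0.0806 0.0004 0.0006] perrow [0.0806 0.0004 0.0006]
```

```bash
python3 -m inch '[[0.004,0,0,0,0,0],[0.008,0,0,0,0,0],[0.01,0,0,0,0,0],[0.012,0,0,0,0,0],[0.012,0,0,0,0,0],[0.012,0,0,0,0,0],[0.012,0,0,0,0,0],[0.008,0,0,0,0,0],[0.004,0,0,0,0,0],[0,0,-0.01,0,0,0],[0,0,-0.02,0,0,0],[0,0,-0.015,0,0,0],[0,0,-0.006,0,0,0],[0,0,0,0,0,0],[0,0,0,0,0,0],[0,0,0,0,0,0]]'
python3 - <<'E'
from h import *
o=robot.get_obs();print(o['position'],o['ee_rot'],o['wrist_force'],o['moment'])
w=snap('wrist'); f=w['frame']; hsv=cv2.cvtColor(f,cv2.COLOR_RGB2HSV); L=o['position'][2]-.1493
m=cv2.inRange(hsv,(105,120,60),(125,255,255)); ys,xs=np.nonzero(m[110:225,225:290]); ys+=110; xs+=225
for y in (150,175,200,215):
    r=xs[ys==y]; P=plane(w,[(r.min()-.5,y),(r.max()+.5,y)],.143+L); print(y,(P.mean(0)-o['position']).round(4))
print(xs.min(),ys.min(),ys.max())
s=snap('scene'); cv2.imwrite('pics/s5.png',cv2.resize(cv2.cvtColor(s['frame'][190:310,140:300],cv2.COLOR_RGB2BGR),None,fx=4,fy=4,interpolation=cv2.INTER_CUBIC))
go([.526,.2075,.207],179)
E
```

```text
t: 22.57
position: [0.4629, -0.2017, 0.2068]
ee_rot: [180.0, -0.1, -176.9]
wrist_force: [-1.2, 0.2, -6.7]
grip_width: 0.0192
finger_force: 80.4
[ 0.46292869 -0.20165932  0.20679522] [ 1.79970638e+02 -6.38364231e-02 -1.76943785e+02] [-1.18786252  0.15842956 -6.69535235] [-0.02039064 -0.06112917  0.00902975]
150 [-0.051  -0.0029 -0.0063]
175 [-0.037  -0.0024 -0.0063]
200 [-0.0222 -0.0016 -0.0063]
215 [-0.013  -0.0012 -0.0063]
239 127 219
turn [ 0.0006 -0.0015  0.0707] shift now [-8.490e-02  4.052e-01 -2.000e-04] shift after turn [-5.610e-02  4.102e-01 -3.000e-04] perrow [-5.610e-02  4.102e-01 -3.000e-04]
```

View pics/s5.png

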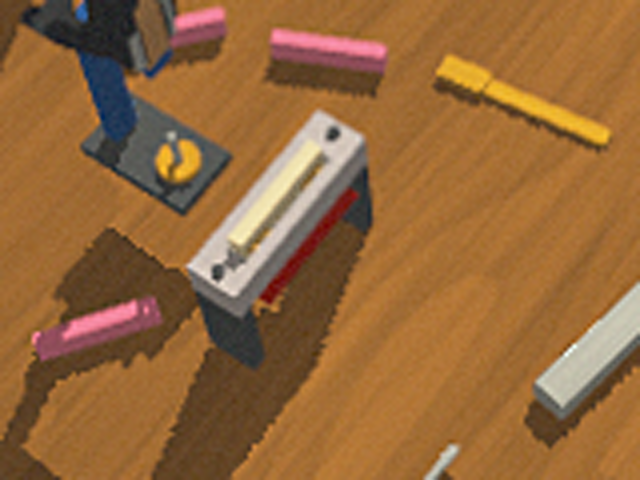

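The scene crop shows the blank standing proud in the nest at (275,200), and the tool held clear with everything else in place. Now back to the mat.

```bash
python3 -m inch '[[0,0,0,0,0,0.0354],[0,0,0,0,0,0.0354],[-0.002,0.0146,0,0,0,0],[-0.0041,0.0292,0,0,0,0],[-0.0041,0.0292,0,0,0,0],[-0.0041,0.0292,0,0,0,0],[-0.0041,0.0292,0,0,0,0],[-0.0041,0.0292,0,0,0,0],[-0.0041,0.0292,0,0,0,0],[-0.0041,0.0292,0,0,0,0],[-0.0041,0.0292,0,0,0,0],[-0.0041,0.0292,0,0,0,0],[-0.0041,0.0292,0,0,0,0],[-0.0041,0.0292,0,0,0,0],[-0.0041,0.0292,0,0,0,0],[-0.0041,0.0292,0,0,0,0],[-0.002,0.0146,0,0,0,0],[0,0,0,0,0,0],[0,0,0,0,0,0]]'
python3 -c "
from h import *
go([.527,.2066,.1493],179)"
```

```text
t: 24.25
position: [0.5273, 0.2063, 0.2067]
ee_rot: [-179.9, -0.1, 179.1]
wrist_force: [0.7, -0.6, -5.7]
grip_width: 0.019
finger_force: 80.5
turn [-0.0011 -0.0015  0.0015] shift now [0.0002 0.0004 0.0574] shift after turn [0.0003 0.0003 0.0574] perrow [0.0003 0.0003 0.0574]
```

```bash
python3 -m inch '[[0,0,0.008,0,0,0],[0,0,0.014,0,0,0],[0,0,0.014,0,0,0],[0,0,0.01,0,0,0],[0,0,0.004,0,0,0],[0,0,0.002,0,0,0],[0,0,0.001,0,0,0],[0,0,0.001,0,0,0],[0,0,0.001,0,0,0],[0,0,0.001,0,0,0],[0,0,0,0,0,0],[0,0,0,0,0,0]]'
```

```text
t: 25.25
position: [0.5277, 0.2059, 0.1518]
ee_rot: [180.0, 0.0, 179.0]
wrist_force: [-0.2, -0.3, -5.1]
grip_width: 0.0192
finger_force: 80.4
```

```bash
python3 -m inch '[[0,0,0.0008,0,0,0],[0,0,0.0006,0,0,0],[0,0,0.0006,0,0,0],[0,0,0,0,0,0],[0,0,0,0,0,0]]'
```

```text
t: 25.67
position: [0.5276, 0.2059, 0.1495]
ee_rot: [-180.0, -0.0, 179.0]
wrist_force: [-0.1, -0.9, -5.7]
grip_width: 0.0191
finger_force: 80.4
```

```bash
python3 -m inch '[[0,0,0.0005,0,0,0],[0,0,0.0005,0,0,0],[0,0,0,0,0,0],[0,0,0,0,0,0]]'
```

```text
t: 26.0
position: [0.5279, 0.206, 0.1493]
ee_rot: [180.0, 0.1, 179.0]
wrist_force: [-2.1, -0.5, 4.1]
grip_width: 0.0191
finger_force: 81.7
```

The tool has landed on the mat. I release it and retreat upwards.

```bash
python3 -m inch '[[0,0,-0.0004,0,0,0],[0,0,0,0,0,0],[0,0,0,0,0,0],[0,0,0,0,0,0],[0,0,0,0,0,0],[0,0,0,0,0,0],[0,0,0,0,0,0],[0,0,0,0,0,0]]' 0
python3 -m inch '[[0,0,-0.005,0,0,0],[0,0,-0.01,0,0,0],[0,0,-0.02,0,0,0],[0,0,-0.03,0,0,0],[0,0,-0.03,0,0,0],[0,0,-0.03,0,0,0],[0,0,-0.02,0,0,0],[0,0,-0.005,0,0,0],[0,0,0,0,0,0],[0,0,0,0,0,0],[0,0,0,0,0,0]]'
python3 - <<'E'
from h import *
w=snap('wrist'); f=w['frame']
a=cv2.resize(cv2.cvtColor(f[80:210,190:330],cv2.COLOR_RGB2BGR),(400,371))
s=snap('scene'); b=cv2.resize(cv2.cvtColor(s['frame'][95:295,150:330],cv2.COLOR_RGB2BGR),(400,371))
cv2.imwrite('pics/end.png',np.hstack([a,b]))
E
```

```text
t: 26.67
position: [0.5277, 0.2059, 0.149]
ee_rot: [-180.0, -0.0, 179.0]
wrist_force: [0.1, 0.7, 0.2]
grip_width: 0.043
finger_force: 0.0
t: 27.58
position: [0.5272, 0.2057, 0.2978]
ee_rot: [-180.0, -0.1, 179.0]
wrist_force: [0.1, -0.7, 0.1]
grip_width: 0.0428
finger_force: 0.0
```

View pics/end.png

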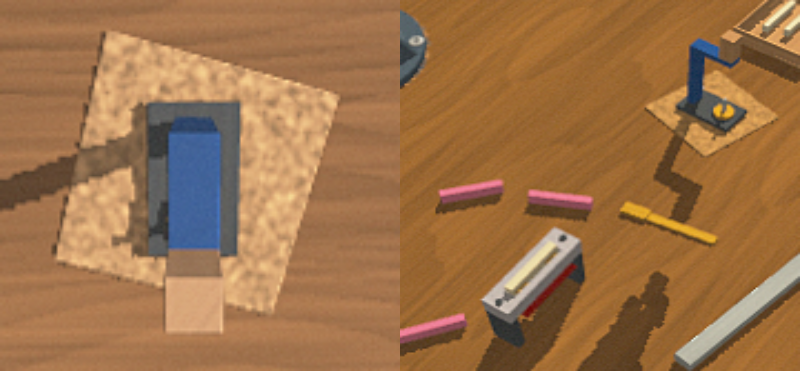

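The picture shows the tool upright with its foot centred on the mat at (195,178), the blank proud in its nest, and the other things in place.

```bash
python3 -c "
from rig import robot
print(robot.finish_job())"
```

```text
the job is handed in; nothing more can be done
None
```

The job is handed in at about 28 s: the blank stands about 11 mm proud, with the collar eased to about 6 N on the stop after peaking near 14 N, and the tool is back upright in the middle of its mat with nothing else moved.

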